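# Open the snap-tab cover of a terminal box

## Robot

A 6-joint arm with a two-finger parallel gripper is mounted at the origin on the work surface. World frame = base frame: x ahead of the robot, y to its left, z up, the work surface at z = 0. Lengths are in mm, angles in rad, forces in N, time in s.
With the tool pointing down it reaches from about 275 to 825 mm from the base axis. Payload 4.9 kg.
Tool frame: the origin (TCP) lies midway between the tips of the shut fingers; the grasp point (between the pads) lies 19 mm behind it; z points along the fingers, y is the direction in which the jaws open and shut (so a half turn about z gives the same grasp; the last joint's range is limited). The gripper opens to 85 mm and grips with 20 to 120 N. Pads are 22 mm wide; open, the fingers measure 114 mm over their backs; the gripper's body (76 mm by 85 mm) begins 54 mm behind the grasp point. The pads swing forward as they close: fully open they stand 13 mm farther back than shut.
Start: joints at [-1.454, 0.326, -0.193, 1.052, 0, 1.437], TCP at [136.51, -532.807, 202.281] pointing down, gripper open.
Joint ranges: [-2.65, 2.65], [-0.97, 1.79], [-1.3, 1.35], [-1.93, 2.1], [-1.47, 1.37], [-3.14, 3.14]. Speed limits (rad/s): [2.57, 2.57, 3.14, 3.14, 3.14, 3.14].

## Interface

Orientations are given as a unit quaternion [w, x, y, z].
In Python, from workcell import status, snapshot, workorder gives the robot as it stands.
- The arm moves only by the tool servo_tool, never from a script. Its argument "increments" is a list of rows, each an object of numbers: "dx", "dy", "dz": the shift along the world's x, y, z in cm; "wx", "wy", "wz": the turn, a rotation vector about the world's x, y, z in degrees. A call has 1 to 12 rows; each row is the pose to reach, as a shift and turn from the pose commanded when the call began; what a row does not reach only later rows make up. A row lasts 1/8 s, in which the tool goes at most 62.5 mm and 10.7 degrees, less where a joint would pass 70% of its speed; a pose out of reach is approached as far as the arm can. A call with a gripper value outside its range is refused whole. "claw" is the opening in per cent of the stroke, from 0 (shut) to 100 (fully open), set as the call begins (left out, the last holds). The fingers move at their own pace and stop on an object; the grip force is fixed at half the most. Time passes only in rows, so rows that repeat a pose let the fingers close. It gives the time, the measured TCP pose, the force and the opening at its end, in the units of the state.
- status.sense(): the state, without advancing time (a new reading comes with each control period).
- snapshot(name): name is "scene" or "side" or "wrist"; returns a dict with "frame" (420x560x3 uint8, red, green, blue), "fov_y" (degrees; the focal length in pixels is half the picture's height over the tangent of half this angle, whatever the lens; pixels are square), "cx", "cy" (the principal point, pixels), "camera_from_world" (4x4, takes a point from world to camera coordinates). Camera axes: x right, y up, looking along -z (the intrinsics and any distortion apply to the point x, -y, -z); pixel columns grow to the right and rows downward; lengths in mm; the calibration is good to about 2 mm. The wrist camera is an equidistant fisheye: a pixel r from the principal point sees the ray r / f radians off the axis. A picture is of the moment at which its call begins. There is no depth.
- workorder.hand_in(): hands the job in, once; it reports no verdict.
The state is a dict: "time_s": time; "qpos": joint angles; "qvel": joint speeds; "joint_torque": joint torques, N m; "position": TCP position; "tcp_rot": TCP orientation; "wrist_force": force on the tool from outside, world axes, zero at the start; "torque": the same for the moment, N m; "gripper_width": finger opening in mm.
Only numpy, scipy, OpenCV 4.12 (cv2) and the standard library are available. Lean on these libraries where they do the work, as an engineer would, in place of code of your own. Each camera call takes 0.05 s, during which the arm holds its last target. There are 200 camera calls.

## Task

Open the grey terminal box: press the black snap tab fully in, then gently push the released cover along its guides, over the pressed tab and towards the end rim, until the brass terminals are completely uncovered. Only press and push: do not grip or lift the cover, never force it against the tab, leave it lying flat on the box, and do not disturb the other things on the bench.

Things in the scene. Friction and masses are not known exactly. Their poses are not given: they have to be found in the camera images.
- terminal_box: Fixed grey terminal box, 88 (x) by 225 (y) mm, flat deck 40 mm high. Origin on the bench under the centre of the terminal well; spans x -44..44, y -70..155 mm. Own +y is the way the cover slides off; z up. Guide walls 8 mm above the deck, inner faces at x = -37 and 37, y -42..155. A ridge 4 mm high at y -46..-43 backs the cover; bare deck behind it to y -70. End rim 14 mm above the deck, inner face at y 150.
- cover: Loose off-white plastic cover on the deck, 70 (x) by 80 (y) by 24 mm high, about 0.13 to 0.25 kg. Origin: centre of its underside; axes parallel to the box's; seated, it lies at x 0, y 0, z 40 mm of the box (within 2 mm). Flat upright end faces at y -40 and 40, from 6 to 24 mm above the deck; below 6 mm only skids 7 mm wide along both sides. Friction of 1 to 3 N resists the push. It meets the rim after about 110 mm.
- tab_top (a point): Centre of the top of the black snap tab, a flat pad 30 mm (box x) by 36 mm (box y) at x 0, y 61 mm of the box, 3 mm ahead of the cover's +y end. Out, it stands 16 mm above the deck, in the cover's way; fully in, it stands 3 mm above the deck and the cover passes over it.
- well (a point): Centre of the terminal well at deck height (x 0, y 0, z 40 mm of the box): an opening 48 mm (x) by 64 mm (y), 18 mm deep, with eight brass screws, hidden under the cover at the start. It is completely uncovered once the cover has slid 72 mm or more towards box +y.
- snap_tab (a joint): Travel of the tab in m: 0 is out, 0.013 fully in against its stop (some starts up to 0.002). Pressed straight down with about 4 N plus some damping (20 N per m/s); it has no return spring and stays where it is left. The cover is free beyond 0.010.
- multimeter: Yellow hand-held multimeter lying flat, 75 x 150 x 36 mm. Bystander, loose on the bench; origin at its underside; leave alone.
- screwdriver: Black-handled screwdriver, 170 mm, lying along the box's -x side. Bystander, loose on the bench; origin at its underside; leave alone.
- screw_jar: Small jar with steel lid, diameter 44, height 55 mm, on the box's +x side. Bystander, loose on the bench; origin at its underside; leave alone.
- flange: Steel ring, diameter 60, height 14 mm, on the box's +x side. Bystander, loose on the bench; origin at its underside; leave alone.
- solder_spool: Black spool standing on end, diameter 52, height 40 mm. Bystander, loose on the bench; origin at its underside; leave alone.
- spare_block: Loose terminal block, 45 x 60 x 22 mm. Bystander, loose on the bench; origin at its underside; leave alone.
- wrench: Steel wrench, 160 mm, lying flat. Bystander, loose on the bench; origin at its underside; leave alone.
There are look-alikes about, which are no part of the job. There is more than one size of the cover; the one meant has the size given above.

How it is judged:
By the outcome, as a careful person would: the job done as asked, in the order asked, and still so for the second after the job is handed in, with the robot touching nothing.
It also fails if it takes over 45 s, if anything falls off the work surface, if the arm or the gripper's body presses on something with over 40 N, if the wrist force passes 120 N, or if a joint passes its speed limit or range.

## Working session

There is one attempt and no reset: what is moved stays moved. The work goes in short steps, Python scripts to look and compute and a tool call to move; the robot and the scene stay as the last step left them, time stands still between calls to the robot, and variables do not carry over. Pictures are saved under pics/ and viewed, about 8 in all and at most 12, crops included, and the job is handed in when it is done.

Besides the shell and the picture viewer there is one more tool, called after "Emit:" as name([rows], argument=value, ...), one row to a line, values as JSON. servo_tool: Moves the arm, as the interface text tells. Its arguments: {"type":"object","properties":{"increments":{"type":"array","items":{"type":"object","properties":{"dx":{"type":"number"},"dy":{"type":"number"},"dz":{"type":"number"},"wx":{"type":"number"},"wy":{"type":"number"},"wz":{"type":"number"}}}},"claw":{"type":"number"}},"required":["increments"]}

```bash
mkdir -p pics
cat > h.py <<'E'
import numpy as np, cv2, pickle
from workcell import status, snapshot, workorder
def grab(n,f):
    s=snapshot(n); cv2.imwrite(f'pics/{f}.png',s['frame'][:,:,::-1]); pickle.dump(s,open(f'pics/{f}.pkl','wb')); return s
def load(f): return pickle.load(open(f'pics/{f}.pkl','rb'))
def foc(s): return s['frame'].shape[0]/2/np.tan(np.radians(s['fov_y']/2))
def ray(s,u,v,fish=False):
    f=foc(s); a=np.array([(u-s['cx'])/f,(v-s['cy'])/f])
    if fish:
        r=np.hypot(*a); d=np.array([*(a/r*np.sin(r)),np.cos(r)]) if r>0 else np.array([0,0,1.])
    else: d=np.array([*a,1.])
    d=np.array([d[0],-d[1],-d[2]]); M=np.array(s['camera_from_world']); R=M[:3,:3]
    return -R.T@M[:3,3], R.T@d/np.linalg.norm(d)
def atz(s,u,v,z,fish=False):
    o,d=ray(s,u,v,fish); return o+d*(z-o[2])/d[2]
def proj(s,p,fish=False):
    M=np.array(s['camera_from_world']); c=M[:3,:3]@np.asarray(p,float)+M[:3,3]; c=np.array([c[0],-c[1],-c[2]])
    f=foc(s)
    if fish:
        r=np.hypot(c[0],c[1]); t=np.arctan2(r,c[2]); k=f*t/r if r>0 else 0; return np.array([s['cx']+k*c[0],s['cy']+k*c[1]])
    return np.array([s['cx']+f*c[0]/c[2],s['cy']+f*c[1]/c[2]])
def tri(rays):
    A=0;b=0
    for o,d in rays:
        P=np.eye(3)-np.outer(d,d); A=A+P; b=b+P@o
    x=np.linalg.solve(A,b); return x,[float(np.linalg.norm((np.eye(3)-np.outer(d,d))@(x-o))) for o,d in rays]
E
python3 - <<'E'
from h import *
for n in('scene','side','wrist'):
    s=grab(n,n+'0'); print(n,s['fov_y'],s['cx'],s['cy'],ray(s,s['cx'],s['cy']),{k:v for k,v in s.items() if k not in('frame','fov_y','cx','cy','camera_from_world')})
print(status.sense())
E
```

```text
scene 53.95712678608742 281.4769556258659 210.37000142712583 (array([1055.5757374 ,  439.16054472,  634.28157452]), array([-0.58780009, -0.50834511, -0.62934594])) {}
side 42.109782436621174 280.2056848918435 215.21048829860112 (array([101.15051878, 780.6553259 , 925.33541428]), array([ 0.34515855, -0.63116403, -0.69462043])) {}
wrist 65.70646984690485 273.87517383596685 205.9104785147227 (array([ 209.16881457, -514.1714306 ,  373.68379044]), array([-0.28953107, -0.07162428, -0.95448506])) {}
{'time_s': 0.15, 'qpos': array([-1.45418493e+00,  3.26755387e-01, -1.93319754e-01,  1.05199054e+00,
        1.05107958e-06,  1.43662622e+00]), 'qvel': array([-3.13397372e-05, -1.70628120e-03,  3.34513298e-03,  5.85398800e-04,
        1.60142151e-03, -4.23372295e-04]), 'joint_torque': array([ 1.25254097e-03, -4.43704283e+01,  2.62665242e+01,  1.04678044e-02,
       -7.16581712e-05,  1.49263172e-05]), 'position': array([ 136.46264721, -532.33320017,  201.70474158]), 'tcp_rot': array([-6.34646795e-04,  9.92148675e-01,  1.25062399e-01,  6.09749355e-06]), 'wrist_force': array([ 0.47188201, -0.43336722, -0.46351205]), 'torque': array([-0.03502325,  0.01828105,  0.0589641 ]), 'gripper_width': 85.16592162335702}
```

View pics/scene0.png

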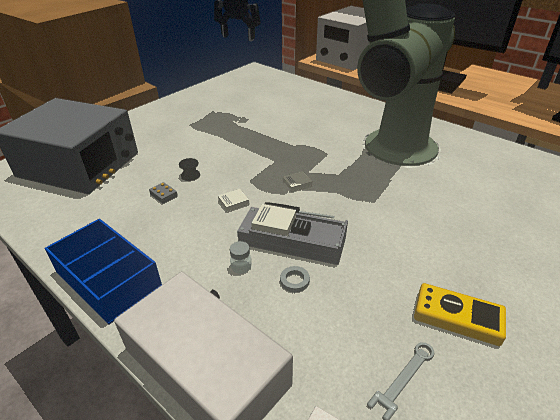

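View pics/side0.png

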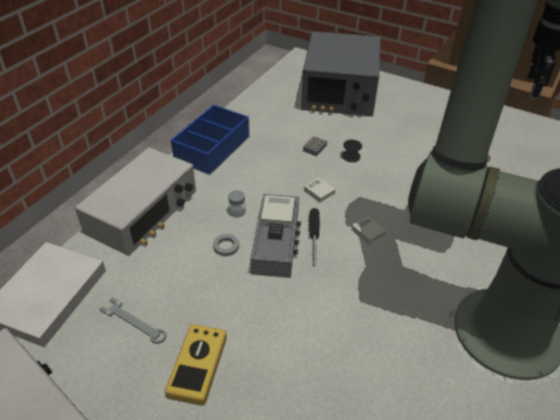

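The scene shows the grey box near (293,235), with the cover at (273,217) and the tab at (300,226). In the side view the cover is at (278,208), the tab at (274,230) and the rim end at (272,268). Loose look-alike covers lie off the box. I'll zoom in on both views next.

Run:
```python
from h import *
a=load('scene0')['frame'][195:275,225:360,::-1]; b=load('side0')['frame'][185:280,235:335,::-1]
A=cv2.resize(a,None,fx=5.9,fy=5.9,interpolation=cv2.INTER_CUBIC)
print(A.shape); cv2.imwrite('pics/z1.png',A)
B=cv2.resize(b,None,fx=6,fy=6,interpolation=cv2.INTER_CUBIC); cv2.imwrite('pics/z2.png',B)
```

```text
(472, 796, 3)
```

View pics/z1.png

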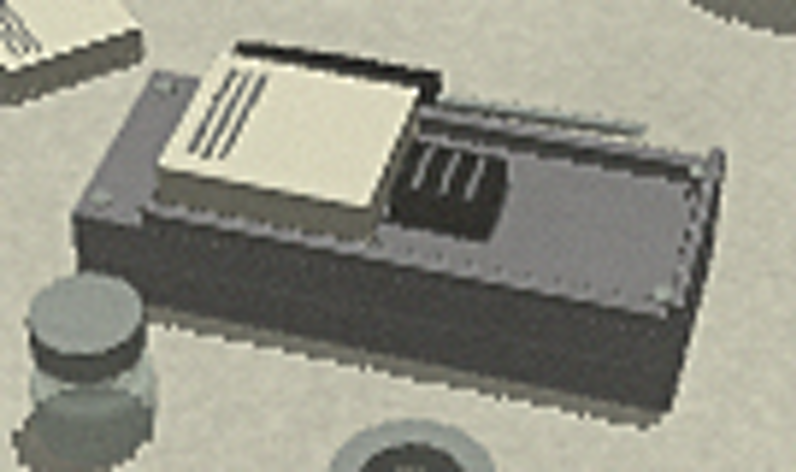

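View pics/z2.png

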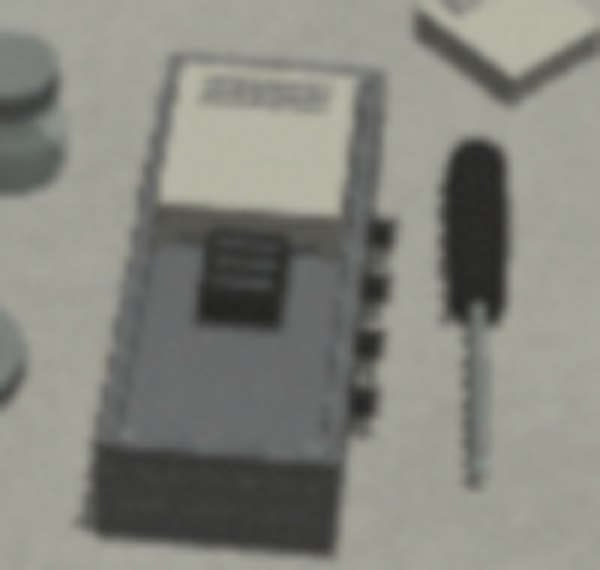

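Run:
```python
from h import *
from scipy.optimize import least_squares
sc,sd=load('scene0'),load('side0')
S=lambda U,V:((U+.5)/5.9-.5+225,(V+.5)/5.9-.5+195)
D=lambda U,V:((U+.5)/6-.5+235,(V+.5)/6-.5+185)
C={'c+-':((35,-40,64),S(160,168),D(180,62)),'c++':((35,40,64),S(370,205),D(157,208)),'c-+':((-35,40,64),S(420,88),D(343,218)),'c--':((-35,-40,64),S(230,50),D(360,68)),
'r+':((44,155,54),S(672,310),D(98,447)),'r-':((-44,155,54),S(720,150),D(340,462)),'d+':((44,-70,40),S(75,215),None),'d-':((-44,-70,40),S(155,72),None),'b-':((-44,155,0),None,D(335,555)),'b+':((44,155,0),S(665,425),D(92,532))}
for k,(m,a,b) in C.items():
    if a and b: print(k,m,*tri([ray(sc,*a),ray(sd,*b)]))
def w(p,m): c,s=np.cos(p[3]),np.sin(p[3]); return np.array([p[0]+c*m[0]-s*m[1],p[1]+s*m[0]+c*m[1],p[2]+m[2]])
def fit(keys):
    def f(p):
        return np.concatenate([proj(s,w(p,C[k][0]))-q for k in keys for s,q in((sc,C[k][1]),(sd,C[k][2])) if q])
    best=min((least_squares(f,[500,0,0,y],loss='soft_l1',x_scale=[100,100,10,1]) for y in(0,1.5,3,-1.5)),key=lambda r:r.cost)
    print(best.x,np.degrees(best.x[3]),np.round(f(best.x),1)); return best.x
fit([k for k in C if k[0]=='c']); fit([k for k in C if k[0]!='c']); p=fit(list(C))
for m in((0,0,0),(0,61,56),(0,-40,60),(0,150,40)): print(m,w(p,m))
np.save('box.npy',p)
```

```text
c+- (35, -40, 64) [595.20311399 -43.10568378  63.29447952] [0.6266299391475589, 0.6266299391475766]
c++ (35, 40, 64) [561.73662611  28.60434243  62.18020093] [1.1219122713083787, 1.1219122713082945]
c-+ (-35, 40, 64) [498.50237787  -0.82299377  62.17145161] [0.049007438019329615, 0.049007438019338316]
c-- (-35, -40, 64) [530.0885408  -69.9463871   66.82435138] [2.4917259497752857, 2.491725949775256]
r+ (44, 155, 54) [524.16780974 132.37634395  48.85538769] [0.6109307333126215, 0.6109307333126447]
r- (-44, 155, 54) [445.1228647   98.52206593  52.06831602] [0.1479637065824757, 0.14796370658257113]
b+ (44, 155, 0) [ 5.27831332e+02  1.35161042e+02 -4.94273456e-01] [1.8148486050740846, 1.8148486050740267]
[ 5.46454529e+02 -2.17441685e+01 -8.12757109e-01  4.23951702e-01] 24.290643228256588 [-0.3 -0.4  0.2  0.2  0.4  0.2  0.  -0.6  0.5 -0.2 -0.1  0.  -1.7  0.
 -0.3  1.3]
[ 5.47268214e+02 -2.54396618e+01 -2.27885231e+00  4.10905077e-01] 23.543126691797895 [ 0.6  0.  -0.9 -0.8  0.2  0.1 -0.1  0.4 -1.3 -0.2 -0.6 -0.2 -0.   1.1
 -0.3 -0.9  0.6  1.3]
[ 5.47091954e+02 -2.36812320e+01 -1.64597801e+00  4.14711895e-01] 23.761241312173823 [-1.2 -0.5  0.5 -0.2 -0.7  0.4  0.1 -1.1 -0.2 -0.  -0.1 -0.2 -2.3  0.1
 -0.   1.1  1.6 -0.  -1.1 -0.4  0.9  0.  -0.2  0.7 -0.7 -0.1 -0.2 -0.1
 -0.1  1.5  0.6 -1.   0.5  1.8]
(0, 0, 0) [547.09195379 -23.68123205  -1.64597801]
(0, 61, 56) [522.51345167  32.147947    54.35402199]
(0, -40, 60) [563.20900436 -60.29052979  58.35402199]
(0, 150, 40) [486.65301415 113.60363447  38.35402199]
```

Emit:
servo_tool([
  {"dx": 2,"dy": 3,"dz": 0,"wz": 6},
  {"dx": 5.5,"dy": 8,"dz": 0,"wz": 15},
  {"dx": 9,"dy": 13.2,"dz": 0,"wz": 24},
  {"dx": 12.5,"dy": 18.4,"dz": 0,"wz": 33},
  {"dx": 16,"dy": 23.5,"dz": 0,"wz": 42},
  {"dx": 19.5,"dy": 28.6,"dz": 0,"wz": 51},
  {"dx": 23,"dy": 33.7,"dz": 0,"wz": 60},
  {"dx": 26.5,"dy": 38.8,"dz": 0,"wz": 69},
  {"dx": 30,"dy": 43.9,"dz": -1,"wz": 78},
  {"dx": 33.4,"dy": 49,"dz": -3,"wz": 87},
  {"dx": 36.6,"dy": 53.5,"dz": -5,"wz": 95},
  {"dx": 38.6,"dy": 56.5,"dz": -6,"wz": 99.4},
], claw=0)

```text
invalid input
```

Emit:
servo_tool([
  {"dx": 0},
  {"dx": 0},
])

```text
invalid input
```

Run:
```python
from h import *
s=grab('wrist','wrist1'); st=status.sense(); print(st['position'],st['tcp_rot'],st['qpos'],st['gripper_width'],st['wrist_force'])
print(ray(s,280,210,True))
p=np.load('box.npy')
def w(m): c,q=np.cos(p[3]),np.sin(p[3]); return np.array([p[0]+c*m[0]-q*m[1],p[1]+q*m[0]+c*m[1],p[2]+m[2]])
im=cv2.resize(s['frame'][:,:,::-1],(800,600),interpolation=cv2.INTER_CUBIC).copy()
for m in [(a*35,b*40,64) for a in(-1,1) for b in(-1,1)]+[(0,61,56),(44,155,54),(-44,155,54),(44,-70,40),(-44,-70,40)]:
    q=proj(s,w(m),True); print(m,q*800/560); cv2.circle(im,tuple(int(x) for x in q*800/560),4,(0,0,255),1)
cv2.imwrite('pics/w1.png',im)
```

```text
[ 136.49124222 -532.42043255  201.7998389 ] [-5.20695097e-04  9.92144746e-01  1.25094094e-01  1.94672192e-05] [-1.45416896e+00  3.26671368e-01 -1.93189792e-01  1.05197686e+00
  2.97736828e-05  1.43657830e+00] 85.00440381268574 [ 0.11177735 -0.29992973  0.61296617]
(array([ 209.17482678, -514.22278389,  373.78137128]), array([-0.29637682, -0.09305368, -0.95052711]))
(-35, -40, 64) [  47.77942842 -198.37867145]
(-35, 40, 64) [  -8.24587204 -160.46656846]
(35, -40, 64) [  55.71894953 -233.62641413]
(35, 40, 64) [   0.76816564 -197.67174595]
(0, 61, 56) [ -12.77186259 -167.45899038]
(44, 155, 54) [ -57.47427569 -147.89667018]
(-44, 155, 54) [-68.0290916  -99.39971156]
(44, -70, 40) [  89.41910016 -239.99352751]
(-44, -70, 40) [  81.88088307 -196.70312346]
```

View pics/w1.png

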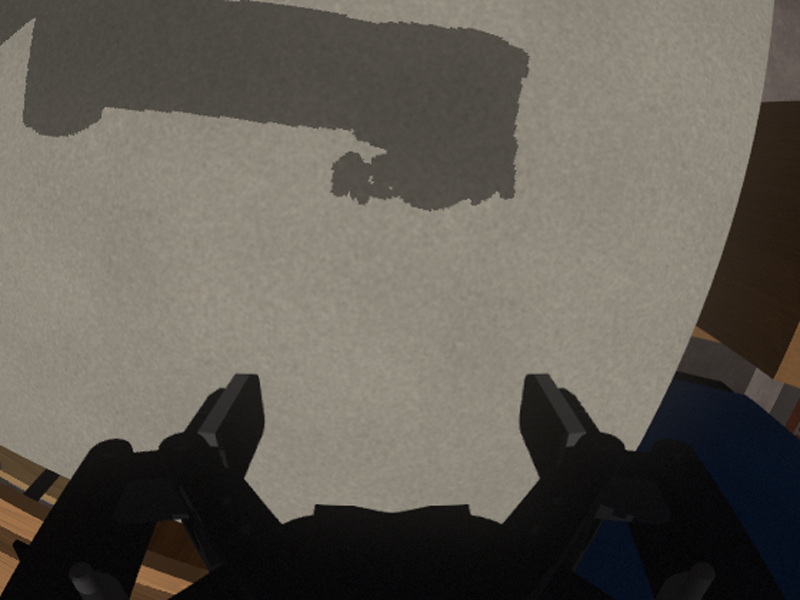

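The wrist view shows only bare bench and the arm's shadow. The move was refused ("invalid input"), so the arm hasn't moved. I'll send every key in each row.

Emit:
servo_tool([
  {"dx": 2,"dy": 3,"dz": 0,"wx": 0,"wy": 0,"wz": 6},
  {"dx": 5.5,"dy": 8,"dz": 0,"wx": 0,"wy": 0,"wz": 15},
  {"dx": 9,"dy": 13.2,"dz": 0,"wx": 0,"wy": 0,"wz": 24},
  {"dx": 12.5,"dy": 18.4,"dz": 0,"wx": 0,"wy": 0,"wz": 33},
  {"dx": 16,"dy": 23.5,"dz": 0,"wx": 0,"wy": 0,"wz": 42},
  {"dx": 19.5,"dy": 28.6,"dz": 0,"wx": 0,"wy": 0,"wz": 51},
  {"dx": 23,"dy": 33.7,"dz": 0,"wx": 0,"wy": 0,"wz": 60},
  {"dx": 26.5,"dy": 38.8,"dz": 0,"wx": 0,"wy": 0,"wz": 69},
  {"dx": 30,"dy": 43.9,"dz": -1,"wx": 0,"wy": 0,"wz": 78},
  {"dx": 33.4,"dy": 49,"dz": -3,"wx": 0,"wy": 0,"wz": 87},
  {"dx": 36.6,"dy": 53.5,"dz": -5,"wx": 0,"wy": 0,"wz": 95},
  {"dx": 38.6,"dy": 56.5,"dz": -6,"wx": 0,"wy": 0,"wz": 99.4},
], claw=0)

```text
time_s: 1.7
position: [523.0, 34.6, 141.0]
tcp_rot: [-0.001, 0.544, 0.839, -0.0]
wrist_force: [0.1, -0.4, -0.5]
gripper_width: 0.1
```

Run:
```python
from h import *
snapshot('side');snapshot('side')
s=grab('wrist','wrist1'); st=status.sense(); print(st['position'],st['tcp_rot'],st['qpos'],st['gripper_width'],st['wrist_force'])
p=np.load('box.npy')
def w(m): c,q=np.cos(p[3]),np.sin(p[3]); return np.array([p[0]+c*m[0]-q*m[1],p[1]+q*m[0]+c*m[1],p[2]+m[2]])
im=cv2.resize(s['frame'][:,:,::-1],(800,600),interpolation=cv2.INTER_CUBIC).copy()
for m in [(a*35,b*40,64) for a in(-1,1) for b in(-1,1)]+[(a*15,61+b*18,56) for a in(-1,1) for b in(-1,1)]+[(44,155,54),(-44,155,54),(44,-70,40),(-44,-70,40)]:
    q=proj(s,w(m),True); print(m,np.round(q*800/560)); cv2.circle(im,tuple(int(x) for x in q*800/560),4,(0,0,255),1)
cv2.imwrite('pics/w1b.png',im)
```

```text
[522.32924033  33.54016776 141.26342676] [-7.44318853e-04  5.45225329e-01  8.38289039e-01 -5.23050794e-04] [-7.68292646e-02  3.29371314e-01 -3.54081181e-01  8.89151727e-01
 -2.04658842e-04  1.07648723e+00] 0.007736556788478934 [-0.63686314 -0.64135743  0.54679194]
(-35, -40, 64) [336. 442.]
(-35, 40, 64) [330. 329.]
(35, -40, 64) [443. 443.]
(35, 40, 64) [450. 330.]
(-15, 43, 56) [365. 320.]
(-15, 79, 56) [364. 261.]
(15, 43, 56) [416. 320.]
(15, 79, 56) [417. 261.]
(44, 155, 54) [471. 129.]
(-44, 155, 54) [312. 128.]
(44, -70, 40) [450. 457.]
(-44, -70, 40) [330. 456.]
```

View pics/w1b.png

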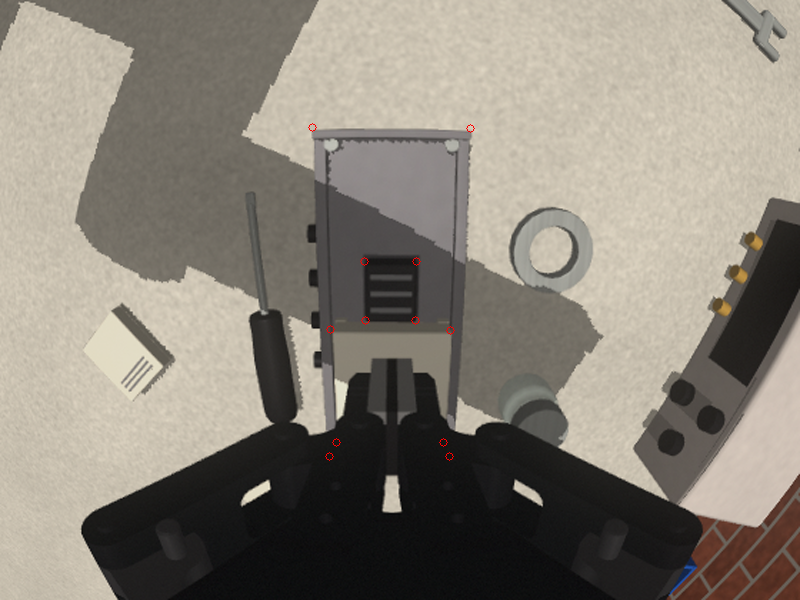

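The model overlay fits the picture to about 2 px: the tab's far edge is at (365–418, 257), the cover's end is at row 325, and the rim is at row 131. The tab is out. I'll press next.

Emit:
servo_tool([
  {"dx": 0,"dy": 0,"dz": -2.5,"wx": 0,"wy": 0,"wz": 0},
  {"dx": 0,"dy": 0,"dz": -5.5,"wx": 0,"wy": 0,"wz": 0},
  {"dx": 0,"dy": 0,"dz": -7.8,"wx": 0,"wy": 0,"wz": 0},
  {"dx": 0,"dy": 0,"dz": -8.2,"wx": 0,"wy": 0,"wz": 0},
  {"dx": 0,"dy": 0,"dz": -8.6,"wx": 0,"wy": 0,"wz": 0},
  {"dx": 0,"dy": 0,"dz": -9.0,"wx": 0,"wy": 0,"wz": 0},
  {"dx": 0,"dy": 0,"dz": -9.2,"wx": 0,"wy": 0,"wz": 0},
  {"dx": 0,"dy": 0,"dz": -9.4,"wx": 0,"wy": 0,"wz": 0},
  {"dx": 0,"dy": 0,"dz": -9.4,"wx": 0,"wy": 0,"wz": 0},
], claw=0)

```text
time_s: 2.98
position: [522.5, 32.3, 48.3]
tcp_rot: [-0.0, 0.546, 0.838, 0.0]
wrist_force: [0.1, 0.7, 0.9]
gripper_width: 0.2
```

Emit:
servo_tool([
  {"dx": 0,"dy": 0,"dz": -0.15,"wx": 0,"wy": 0,"wz": 0},
  {"dx": 0,"dy": 0,"dz": -0.3,"wx": 0,"wy": 0,"wz": 0},
  {"dx": 0,"dy": 0,"dz": -0.4,"wx": 0,"wy": 0,"wz": 0},
  {"dx": 0,"dy": 0,"dz": -0.45,"wx": 0,"wy": 0,"wz": 0},
])

```text
time_s: 3.48
position: [522.4, 32.2, 43.7]
tcp_rot: [-0.0, 0.546, 0.838, -0.0]
wrist_force: [-0.6, 0.1, -0.5]
gripper_width: -0.0
```

Emit:
servo_tool([
  {"dx": 0,"dy": 0,"dz": -0.05,"wx": 0,"wy": 0,"wz": 0},
  {"dx": 0,"dy": 0,"dz": -0.1,"wx": 0,"wy": 0,"wz": 0},
  {"dx": 0,"dy": 0,"dz": -0.15,"wx": 0,"wy": 0,"wz": 0},
])

```text
time_s: 3.85
position: [522.5, 32.2, 42.3]
tcp_rot: [0.0, 0.546, 0.838, 0.0]
wrist_force: [-0.0, 0.2, -0.5]
gripper_width: -0.2
```

Run:
```python
from h import *
st=status.sense(); print(st['position'],st['wrist_force'],st['torque'])
for n in('scene','side'): grab(n,n+'2')
a=load('scene2')['frame'][195:265,250:350,::-1]; b=load('side2')['frame'][185:280,235:335,::-1]
A=cv2.resize(a,(400,380),interpolation=cv2.INTER_CUBIC);B=cv2.resize(b,(400,380),interpolation=cv2.INTER_CUBIC)
cv2.imwrite('pics/z3.png',np.hstack([A,B]))
```

```text
[522.54539818  32.18988012  42.27683556] [-0.02552829  0.23963141 -0.4731619 ] [-0.05639278 -0.03085634  0.01567931]
```

View pics/z3.png

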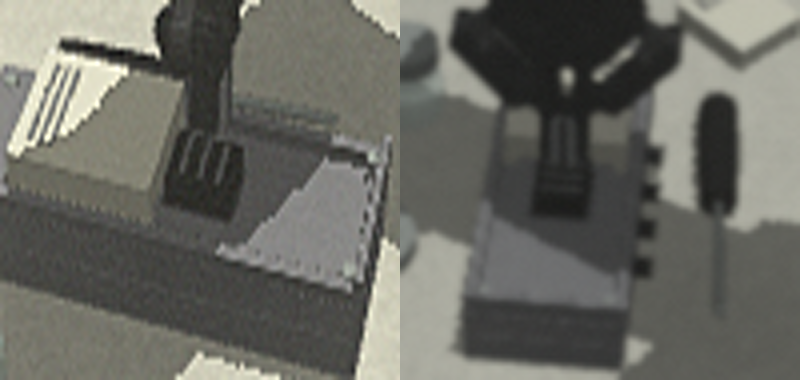

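Run:
```python
from h import *
p=np.load('box.npy')
def w(m): c,q=np.cos(p[3]),np.sin(p[3]); return np.array([p[0]+c*m[0]-q*m[1],p[1]+q*m[0]+c*m[1],p[2]+m[2]])
out=[]
for n,(r0,r1,c0,c1) in(('scene2',(180,270,255,345)),('side2',(185,275,235,325))):
    s=load(n); k=6.6; im=cv2.resize(s['frame'][r0:r1,c0:c1,::-1],None,fx=4.4,fy=6.6,interpolation=cv2.INTER_CUBIC)
    im=np.clip(im.astype(float)*1.8,0,255).astype(np.uint8)
    def dot(P,col):
        q=proj(s,P); print(n,np.round(q,1)); cv2.circle(im,(int((q[0]-c0+.5)*4.4),int((q[1]-r0+.5)*6.6)),3,col,1)
    dot([522.5,32.2,42.3],(0,0,255)); dot([522.5,32.2,54],(0,0,255))
    for z,col in((56,(0,255,0)),(43,(255,0,0))):
        for a in(-15,15):
            for b in(43,79): dot(w((a,b,z)),col)
    out.append(im)
cv2.imwrite('pics/z4.png',np.hstack(out)); print(out[0].shape)
```

```text
scene2 [300.5 228.2]
scene2 [300.6 224.1]
scene2 [294.4 218.1]
scene2 [310.4 221.2]
scene2 [290.6 226.8]
scene2 [307. 230.]
scene2 [294.3 222.6]
scene2 [310.2 225.7]
scene2 [290.5 231.3]
scene2 [306.8 234.6]
side2 [275.1 232.2]
side2 [275.2 228.6]
side2 [282.6 223.4]
side2 [281.1 234.8]
side2 [269.5 222.3]
side2 [267.6 233.6]
side2 [282.5 227.4]
side2 [281.  238.8]
side2 [269.5 226.3]
side2 [267.6 237.7]
(594, 396, 3)
```

View pics/z4.png

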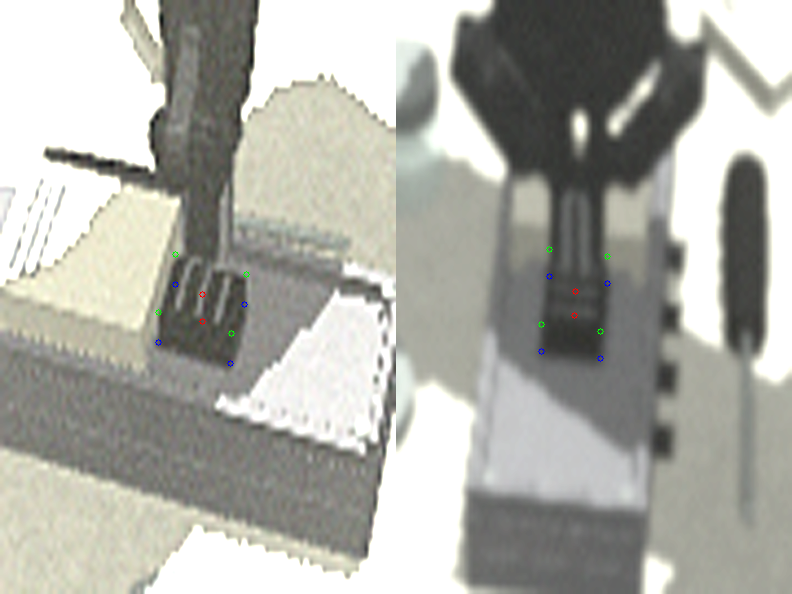

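Run:
```python
from h import *
sc,sd,wr=load('scene2'),load('side2'),load('wrist1')
print(tri([ray(sc,300.6,218.6),ray(sd,275.6,226.2)]))
for z in(141,150,160,165): print(z,proj(wr,[522.33,33.54,z],True)*800/560)
st=status.sense(); print(st['position'],st['qpos'],st['gripper_width'])
```

```text
(array([520.51038874,  31.8774873 ,  65.33179342]), [2.3686236547906008, 2.3686236547905812])
141 [390.90673789 350.18370553]
150 [390.86402001 359.65983144]
160 [390.81182792 371.24525134]
165 [390.78364579 377.50452262]
[522.46882244  32.20512601  42.2194707 ] [-7.95160553e-02  4.44762924e-01 -4.73526058e-01  6.52609194e-01
  1.28086107e-05  1.07643976e+00] 0.013119184642889659
```

The tab is still out: its top matches the out-position corners in both views. The finger tips sit about 20 mm above the reported TCP, and there is no contact force. I'll go on down and let the force show contact.

Emit:
servo_tool([
  {"dx": 0,"dy": 0,"dz": -0.25,"wx": 0,"wy": 0,"wz": 0},
  {"dx": 0,"dy": 0,"dz": -0.45,"wx": 0,"wy": 0,"wz": 0},
  {"dx": 0,"dy": 0,"dz": -0.65,"wx": 0,"wy": 0,"wz": 0},
])

```text
time_s: 4.32
position: [522.4, 32.2, 35.6]
tcp_rot: [-0.0, 0.546, 0.838, -0.0]
wrist_force: [-0.6, 0.6, 0.3]
gripper_width: 0.2
```

Emit:
servo_tool([
  {"dx": 0,"dy": 0,"dz": -0.2,"wx": 0,"wy": 0,"wz": 0},
  {"dx": 0,"dy": 0,"dz": -0.4,"wx": 0,"wy": 0,"wz": 0},
])

```text
time_s: 4.58
position: [522.5, 32.2, 31.6]
tcp_rot: [-0.0, 0.546, 0.838, -0.0]
wrist_force: [0.1, -0.3, -0.5]
gripper_width: -0.2
```

Emit:
servo_tool([
  {"dx": 0,"dy": 0,"dz": -0.15,"wx": 0,"wy": 0,"wz": 0},
  {"dx": 0,"dy": 0,"dz": -0.3,"wx": 0,"wy": 0,"wz": 0},
])

```text
time_s: 4.82
position: [522.5, 32.2, 28.7]
tcp_rot: [0.0, 0.546, 0.838, 0.0]
wrist_force: [-0.6, 0.2, -1.2]
gripper_width: 0.1
```

Run:
```python
from h import *
st=status.sense(); print(st['position'],st['wrist_force'])
out=[]
for n,(r0,r1,c0,c1) in(('scene',(180,270,255,345)),('side',(185,275,235,325))):
    s=grab(n,n+'3'); im=cv2.resize(s['frame'][r0:r1,c0:c1,::-1],None,fx=4.4,fy=6.6,interpolation=cv2.INTER_CUBIC)
    out.append(np.clip(im.astype(float)*1.8,0,255).astype(np.uint8))
cv2.imwrite('pics/z5.png',np.hstack(out))
```

```text
[522.53839184  32.20422398  28.66815478] [-0.62427938  0.19086445 -1.16339798]
```

View pics/z5.png

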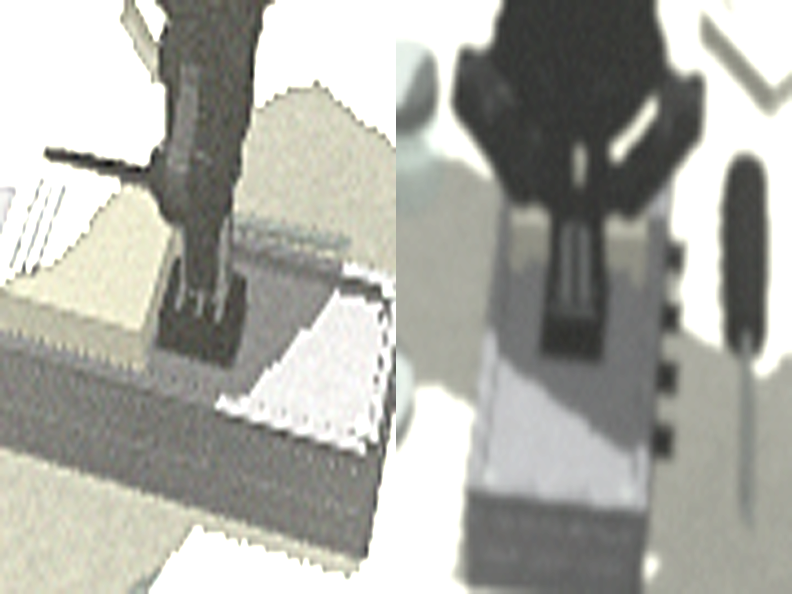

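The tips now look to be at about tab height (scene (205,295) in the crop), just above or touching a tab that is still out. I'll continue in small steps and watch the force.

Emit:
servo_tool([
  {"dx": 0,"dy": 0,"dz": -0.15,"wx": 0,"wy": 0,"wz": 0},
  {"dx": 0,"dy": 0,"dz": -0.3,"wx": 0,"wy": 0,"wz": 0},
])

```text
time_s: 5.18
position: [522.6, 32.2, 25.8]
tcp_rot: [0.0, 0.546, 0.838, 0.0]
wrist_force: [-1.0, -0.0, 3.8]
gripper_width: -0.1
```

Emit:
servo_tool([
  {"dx": 0,"dy": 0,"dz": -0.15,"wx": 0,"wy": 0,"wz": 0},
  {"dx": 0,"dy": 0,"dz": -0.3,"wx": 0,"wy": 0,"wz": 0},
])

```text
time_s: 5.42
position: [522.6, 32.2, 23.0]
tcp_rot: [0.0, 0.546, 0.838, 0.0]
wrist_force: [-0.9, -0.3, 4.3]
gripper_width: -0.0
```

Emit:
servo_tool([
  {"dx": 0,"dy": 0,"dz": -0.15,"wx": 0,"wy": 0,"wz": 0},
  {"dx": 0,"dy": 0,"dz": -0.3,"wx": 0,"wy": 0,"wz": 0},
  {"dx": 0,"dy": 0,"dz": -0.45,"wx": 0,"wy": 0,"wz": 0},
])

```text
time_s: 5.8
position: [522.6, 32.2, 18.2]
tcp_rot: [0.0, 0.546, 0.838, 0.0]
wrist_force: [-0.8, 0.0, 4.7]
gripper_width: -0.1
```

Emit:
servo_tool([
  {"dx": 0,"dy": 0,"dz": -0.1,"wx": 0,"wy": 0,"wz": 0},
  {"dx": 0,"dy": 0,"dz": -0.2,"wx": 0,"wy": 0,"wz": 0},
  {"dx": 0,"dy": 0,"dz": -0.25,"wx": 0,"wy": 0,"wz": 0},
])

```text
time_s: 6.18
position: [522.6, 32.2, 15.7]
tcp_rot: [0.0, 0.546, 0.838, 0.0]
wrist_force: [0.7, 0.3, 3.7]
gripper_width: 0.2
```

Emit:
servo_tool([
  {"dx": 0,"dy": 0,"dz": -0.1,"wx": 0,"wy": 0,"wz": 0},
  {"dx": 0,"dy": 0,"dz": -0.15,"wx": 0,"wy": 0,"wz": 0},
])

```text
time_s: 6.42
position: [522.6, 32.2, 14.2]
tcp_rot: [0.0, 0.546, 0.838, 0.0]
wrist_force: [-1.0, -0.1, 3.2]
gripper_width: 0.2
```

Emit:
servo_tool([
  {"dx": 0,"dy": 0,"dz": -0.08,"wx": 0,"wy": 0,"wz": 0},
  {"dx": 0,"dy": 0,"dz": -0.1,"wx": 0,"wy": 0,"wz": 0},
])

```text
time_s: 6.68
position: [522.6, 32.2, 14.0]
tcp_rot: [0.0, 0.546, 0.838, 0.0]
wrist_force: [-2.7, -0.1, 12.1]
gripper_width: 0.0
```

The stop is reached: the force jumped to 12 N after about 13 mm of travel at about 4 N. The tips are therefore about 29 mm above the reported TCP. Next I'll lift and move behind the cover.

Emit:
servo_tool([
  {"dx": 0,"dy": 0,"dz": 1,"wx": 0,"wy": 0,"wz": 0},
  {"dx": 0,"dy": 0,"dz": 4,"wx": 0,"wy": 0,"wz": 0},
  {"dx": 0,"dy": 0,"dz": 7,"wx": 0,"wy": 0,"wz": 0},
  {"dx": 0.5,"dy": -1,"dz": 8,"wx": 0,"wy": 0,"wz": 0},
  {"dx": 2,"dy": -4.5,"dz": 8,"wx": 0,"wy": 0,"wz": 0},
  {"dx": 3.7,"dy": -8.3,"dz": 8,"wx": 0,"wy": 0,"wz": 0},
  {"dx": 5.1,"dy": -11.5,"dz": 7,"wx": 0,"wy": 0,"wz": 0},
  {"dx": 5.1,"dy": -11.5,"dz": 5.5,"wx": 0,"wy": 0,"wz": 0},
  {"dx": 5.1,"dy": -11.5,"dz": 5.0,"wx": 0,"wy": 0,"wz": 0},
  {"dx": 5.1,"dy": -11.5,"dz": 5.0,"wx": 0,"wy": 0,"wz": 0},
])

```text
time_s: 7.92
position: [572.3, -81.8, 62.4]
tcp_rot: [-0.001, 0.546, 0.838, -0.0]
wrist_force: [-0.0, -0.8, -0.6]
gripper_width: -0.1
```

Run:
```python
from h import *
st=status.sense(); print(st['time_s'],st['position'],st['wrist_force'])
out=[]
for n,(r0,r1,c0,c1) in(('scene',(185,265,235,335)),('side',(185,275,235,325)),('wrist',(60,400,180,380))):
    s=grab(n,n+'4'); im=cv2.resize(s['frame'][r0:r1,c0:c1,::-1],(400 if n=='scene' else 200 if n=='wrist' else 200,400) if 0 else {'scene':(320,400),'side':(260,400),'wrist':(220,400)}[n],interpolation=cv2.INTER_CUBIC)
    out.append(np.clip(im.astype(float)*1.5,0,255).astype(np.uint8))
cv2.imwrite('pics/z6.png',np.hstack(out))
```

```text
7.925 [572.3154772  -81.81100482  62.37419052] [-0.02870275 -0.77464945 -0.60683413]
```

View pics/z6.png

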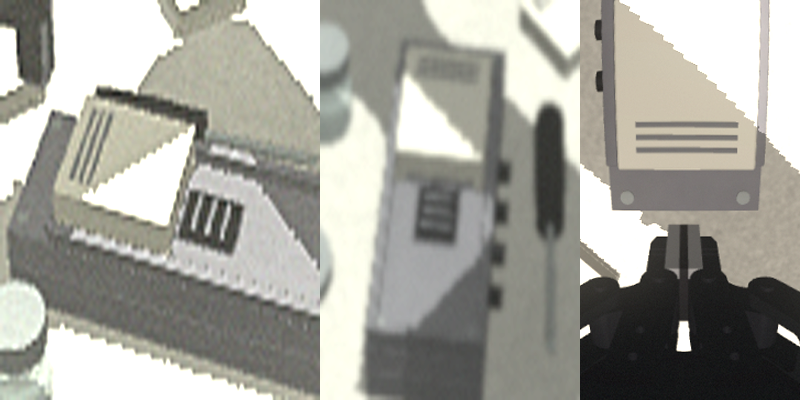

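The tab is now flat in both views (scene crop (213,218), side crop (436,215)), and the cover is still seated. The tool is centred behind the cover. I'll lower the tips to about 12 mm above the deck.

Emit:
servo_tool([
  {"dx": 0,"dy": 0,"dz": -2,"wx": 0,"wy": 0,"wz": 0},
  {"dx": 0,"dy": 0,"dz": -3.2,"wx": 0,"wy": 0,"wz": 0},
  {"dx": 0,"dy": 0,"dz": -3.8,"wx": 0,"wy": 0,"wz": 0},
  {"dx": 0,"dy": 0,"dz": -3.9,"wx": 0,"wy": 0,"wz": 0},
  {"dx": 0,"dy": 0,"dz": -3.9,"wx": 0,"wy": 0,"wz": 0},
])

```text
time_s: 8.7
position: [573.8, -82.9, 24.6]
tcp_rot: [0.0, 0.546, 0.838, 0.0]
wrist_force: [-0.6, 0.1, 0.8]
gripper_width: -0.1
```

Emit:
servo_tool([
  {"dx": -0.1,"dy": 0.23,"dz": 0,"wx": 0,"wy": 0,"wz": 0},
  {"dx": -0.2,"dy": 0.46,"dz": 0,"wx": 0,"wy": 0,"wz": 0},
  {"dx": -0.3,"dy": 0.69,"dz": 0,"wx": 0,"wy": 0,"wz": 0},
  {"dx": -0.4,"dy": 0.92,"dz": 0,"wx": 0,"wy": 0,"wz": 0},
])

```text
time_s: 9.2
position: [569.5, -73.4, 24.4]
tcp_rot: [0.0, 0.546, 0.838, 0.0]
wrist_force: [1.0, 0.2, 1.3]
gripper_width: 0.1
```

Emit:
servo_tool([
  {"dx": -0.1,"dy": 0.23,"dz": 0,"wx": 0,"wy": 0,"wz": 0},
  {"dx": -0.2,"dy": 0.46,"dz": 0,"wx": 0,"wy": 0,"wz": 0},
  {"dx": -0.3,"dy": 0.69,"dz": 0,"wx": 0,"wy": 0,"wz": 0},
  {"dx": -0.4,"dy": 0.92,"dz": 0,"wx": 0,"wy": 0,"wz": 0},
])

```text
time_s: 9.7
position: [565.6, -64.4, 24.3]
tcp_rot: [0.0, 0.546, 0.838, -0.0]
wrist_force: [0.0, -1.3, -0.5]
gripper_width: 0.0
```

Emit:
servo_tool([
  {"dx": -0.1,"dy": 0.23,"dz": 0,"wx": 0,"wy": 0,"wz": 0},
  {"dx": -0.2,"dy": 0.46,"dz": 0,"wx": 0,"wy": 0,"wz": 0},
  {"dx": -0.3,"dy": 0.69,"dz": 0,"wx": 0,"wy": 0,"wz": 0},
  {"dx": -0.4,"dy": 0.92,"dz": 0,"wx": 0,"wy": 0,"wz": 0},
])

```text
time_s: 10.2
position: [561.5, -55.1, 24.3]
tcp_rot: [0.0, 0.546, 0.838, -0.0]
wrist_force: [-0.2, -0.6, 0.4]
gripper_width: -0.2
```

Emit:
servo_tool([
  {"dx": -0.1,"dy": 0.23,"dz": 0,"wx": 0,"wy": 0,"wz": 0},
  {"dx": -0.2,"dy": 0.46,"dz": 0,"wx": 0,"wy": 0,"wz": 0},
  {"dx": -0.3,"dy": 0.69,"dz": 0,"wx": 0,"wy": 0,"wz": 0},
  {"dx": -0.4,"dy": 0.92,"dz": 0,"wx": 0,"wy": 0,"wz": 0},
])

```text
time_s: 10.7
position: [557.5, -45.9, 24.3]
tcp_rot: [0.0, 0.546, 0.838, -0.0]
wrist_force: [0.9, 0.1, -0.2]
gripper_width: 0.2
```

Run:
```python
from h import *
st=status.sense(); print(st['time_s'],st['position'],st['wrist_force'])
out=[]
for n,(r0,r1,c0,c1) in(('scene',(185,265,235,335)),('side',(185,275,235,325)),('wrist',(60,400,180,380))):
    s=grab(n,n+'5'); im=cv2.resize(s['frame'][r0:r1,c0:c1,::-1],{'scene':(320,400),'side':(260,400),'wrist':(220,400)}[n],interpolation=cv2.INTER_CUBIC)
    out.append(np.clip(im.astype(float)*1.5,0,255).astype(np.uint8))
cv2.imwrite('pics/z7.png',np.hstack(out))
```

```text
10.7 [557.47181483 -45.88293477  24.29913062] [ 0.92019808  0.0882845  -0.15701538]
```

View pics/z7.png

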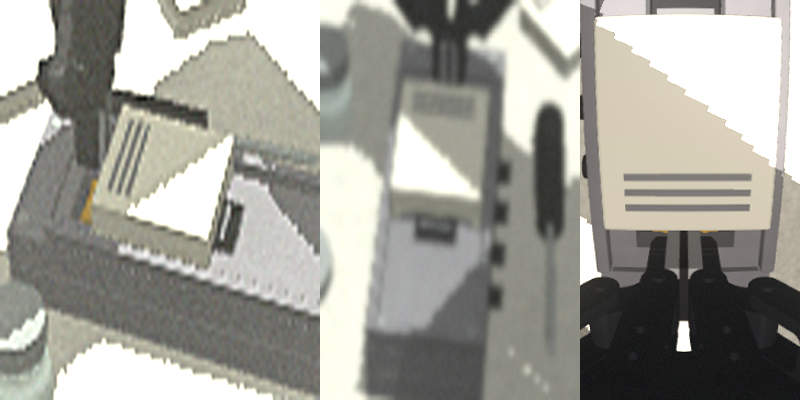

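The cover is sliding flat over the pressed tab: its front edge is over the tab at scene crop (225,230), and brass shows at (88,200). I'll go on pushing gently.

Emit:
servo_tool([
  {"dx": -0.1,"dy": 0.23,"dz": 0,"wx": 0,"wy": 0,"wz": 0},
  {"dx": -0.2,"dy": 0.46,"dz": 0,"wx": 0,"wy": 0,"wz": 0},
  {"dx": -0.3,"dy": 0.69,"dz": 0,"wx": 0,"wy": 0,"wz": 0},
  {"dx": -0.4,"dy": 0.92,"dz": 0,"wx": 0,"wy": 0,"wz": 0},
  {"dx": -0.5,"dy": 1.15,"dz": 0,"wx": 0,"wy": 0,"wz": 0},
  {"dx": -0.6,"dy": 1.38,"dz": 0,"wx": 0,"wy": 0,"wz": 0},
  {"dx": -0.7,"dy": 1.61,"dz": 0,"wx": 0,"wy": 0,"wz": 0},
  {"dx": -0.8,"dy": 1.84,"dz": 0,"wx": 0,"wy": 0,"wz": 0},
  {"dx": -0.9,"dy": 2.07,"dz": 0,"wx": 0,"wy": 0,"wz": 0},
  {"dx": -1.0,"dy": 2.3,"dz": 0,"wx": 0,"wy": 0,"wz": 0},
  {"dx": -1.1,"dy": 2.53,"dz": 0,"wx": 0,"wy": 0,"wz": 0},
  {"dx": -1.2,"dy": 2.75,"dz": 0,"wx": 0,"wy": 0,"wz": 0},
])

```text
time_s: 12.35
position: [545.4, -18.3, 24.3]
tcp_rot: [-0.0, 0.546, 0.838, -0.0]
wrist_force: [0.4, 0.9, -0.3]
gripper_width: -0.1
```

Emit:
servo_tool([
  {"dx": -0.1,"dy": 0.23,"dz": 0,"wx": 0,"wy": 0,"wz": 0},
  {"dx": -0.2,"dy": 0.46,"dz": 0,"wx": 0,"wy": 0,"wz": 0},
  {"dx": -0.3,"dy": 0.69,"dz": 0,"wx": 0,"wy": 0,"wz": 0},
  {"dx": -0.4,"dy": 0.92,"dz": 0,"wx": 0,"wy": 0,"wz": 0},
  {"dx": -0.5,"dy": 1.15,"dz": 0,"wx": 0,"wy": 0,"wz": 0},
  {"dx": -0.6,"dy": 1.38,"dz": 0,"wx": 0,"wy": 0,"wz": 0},
  {"dx": -0.7,"dy": 1.61,"dz": 0,"wx": 0,"wy": 0,"wz": 0},
  {"dx": -0.8,"dy": 1.84,"dz": 0,"wx": 0,"wy": 0,"wz": 0},
  {"dx": -0.9,"dy": 2.07,"dz": 0,"wx": 0,"wy": 0,"wz": 0},
  {"dx": -1.0,"dy": 2.3,"dz": 0,"wx": 0,"wy": 0,"wz": 0},
  {"dx": -1.1,"dy": 2.53,"dz": 0,"wx": 0,"wy": 0,"wz": 0},
  {"dx": -1.2,"dy": 2.75,"dz": 0,"wx": 0,"wy": 0,"wz": 0},
])

```text
time_s: 13.85
position: [533.4, 9.1, 24.3]
tcp_rot: [-0.0, 0.546, 0.838, -0.0]
wrist_force: [0.3, -1.5, -0.9]
gripper_width: 0.0
```

Emit:
servo_tool([
  {"dx": 0.2,"dy": -0.46,"dz": 0,"wx": 0,"wy": 0,"wz": 0},
  {"dx": 0.8,"dy": -1.8,"dz": 0,"wx": 0,"wy": 0,"wz": 0},
  {"dx": 1.2,"dy": -2.7,"dz": 1,"wx": 0,"wy": 0,"wz": 0},
  {"dx": 1.2,"dy": -2.7,"dz": 5,"wx": 0,"wy": 0,"wz": 0},
  {"dx": 1.8,"dy": -4.1,"dz": 10,"wx": 0,"wy": 0,"wz": 0},
  {"dx": 3.2,"dy": -7.3,"dz": 14,"wx": 0,"wy": 0,"wz": 0},
  {"dx": 4.8,"dy": -11,"dz": 16,"wx": 0,"wy": 0,"wz": 0},
  {"dx": 4.8,"dy": -11,"dz": 16,"wx": 0,"wy": 0,"wz": 0},
  {"dx": 4.8,"dy": -11,"dz": 16,"wx": 0,"wy": 0,"wz": 0},
])

```text
time_s: 14.98
position: [580.9, -101.2, 184.0]
tcp_rot: [-0.001, 0.547, 0.837, 0.0]
wrist_force: [-0.7, -0.1, 0.2]
gripper_width: -0.0
```

Run:
```python
from h import *
st=status.sense(); print(st['time_s'],st['position'],st['wrist_force'])
p=np.load('box.npy')
def w(m): c,q=np.cos(p[3]),np.sin(p[3]); return np.array([p[0]+c*m[0]-q*m[1],p[1]+q*m[0]+c*m[1],p[2]+m[2]])
out=[]
for n,(r0,r1,c0,c1),z in(('scene',(175,295,215,375),(400,300)),('side',(160,280,200,360),(400,300)),('wrist',(0,420,0,560),(400,300))):
    s=grab(n,n+'6'); f=s['frame'].astype(float)
    sx=z[0]/(c1-c0); im=cv2.resize(s['frame'][r0:r1,c0:c1,::-1],z,interpolation=cv2.INTER_CUBIC)
    im=np.clip(im.astype(float)*1.4,0,255).astype(np.uint8)
    for sl in (86,):
        for a in(-35,35):
            for b in(-40,40):
                q=proj(s,w((a,b+sl,64)),n=='wrist'); cv2.circle(im,(int((q[0]-c0+.5)*sx),int((q[1]-r0+.5)*sx)),3,(0,0,255),1)
    out.append(im)
out.append(np.zeros_like(out[0]))
cv2.imwrite('pics/z8.png',np.vstack([np.hstack(out[:2]),np.hstack(out[2:])]))
```

```text
14.975 [ 580.88332197 -101.18828105  184.04495943] [-0.6602233  -0.10317525  0.17639082]
```

View pics/z8.png

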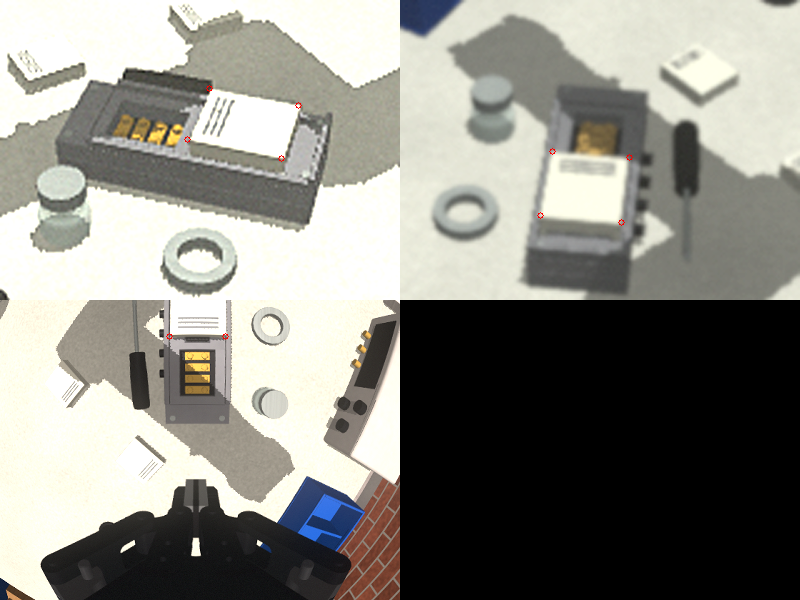

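The wrist view (crop (197,372)) shows the whole well with its brass screws uncovered and clear deck between it and the cover. The cover lies flat on the box, within about 2 mm of an 86 mm slide and short of the rim. The other things haven't moved and the arm is clear, so I'm handing in.

```bash
python3 -c "
from workcell import workorder; print(workorder.hand_in())"
```

```text
the job is handed in; nothing more can be done
None
```

The terminal box is open and the job is handed in, at about 15 s on the robot's clock. I pressed the snap tab fully in, then pushed the cover about 86 mm from behind with shut fingers.

**Tab:** It moved about 13 mm at roughly 4 N, then hit its stop at 12 N. The pictures afterwards showed it flat.

**Push:** The cover slid at about 20 mm/s, and the force readings between moves stayed below 2 N.

**Last pictures:** The well and its brass screws are completely uncovered. The cover lies flat between the guides, short of the rim. The jar, flange and screwdriver are where they were, and the arm is clear. I didn't recheck the multimeter, wrench, spool and spare block at the end, but the arm never went near them.

**What disagreed or went wrong:**
- **Finger tips:** The shut finger tips met things about 29 mm higher than the reported TCP implied (20–25 mm by the pictures), so I set the press and push heights by contact force.
- **First move:** The first move was refused because its rows left out some keys. Nothing moved, and I sent it again in full.

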